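# Kit the washing machine service tray

## Robot

A 6-joint arm with a two-finger parallel gripper is mounted at the origin on the work surface. World frame = base frame: x ahead of the robot, y to its left, z up, the work surface at z = 0. Lengths are in m, angles in rad, forces in N, time in s.
With the tool pointing down it reaches from about 0.425 to 0.95 m from the base axis. Payload 3.5 kg.
Tool frame: the origin (TCP) lies between the finger pads; the fingertips stand 22 mm ahead of it and the grasp point (between the pads) lies 3 mm ahead of it (ctrl.nose_length is the z of the fingertips in the tool frame, in m); z points along the fingers, y is the line along which they close (so a half turn about z gives the same grasp; the last joint's range is limited). The gripper opens to 85 mm and grips with 20 to 120 N. Pads are 22 mm wide; open, the fingers measure 114 mm over their backs; the gripper's body (76 mm by 85 mm) begins 54 mm behind the grasp point. The pads swing forward as they close: fully open they stand 13 mm farther back than shut.
Start: joints at [-1.395, 0.286, 1.577, -0, 1.279, -0.15], TCP at [0.216, -0.639, 0.253] pointing down, gripper open.
Joint ranges: [-2.77, 2.77], [-0.9, 2.22], [0.21, 2.48], [-1.53, 4.67], [0.24, 2.81], [-2.84, 2.84]. Speed limits (rad/s): [2.79, 2.79, 3.14, 3.14, 3.14, 3.14].

## Interface

Orientations are given as a unit quaternion [x, y, z, w].
In Python, from plant import ctrl gives the robot as it stands. The module is installed in compiled form; this text tells all that it offers.
- The arm moves only by the tool send_rows, never from a script. Its argument "rows" is text: rows parted by semicolons, each of 7 numbers parted by spaces: the turn, a rotation vector about the tool's x, y, z in parts of the range, where 1.0 means 2 pi rad, then the shift along the tool's x, y, z in shares of 0.8 m (1.0 is 0.8 m), then the opening, from -1 (shut) to 1 (fully open). A call has 1 to 8 rows; each row is the pose to reach, as a shift and turn from the pose commanded when the call began, along the tool's axes at that moment; what a row does not reach only later rows make up. A row lasts 1/8 s, in which the tool goes at most 62.5 mm and 10.7 degrees, less where a joint would pass 70% of its speed; a pose out of reach is approached as far as the arm can. A call with a gripper value outside its range is refused whole. The fingers move at their own pace and stop on an object; "grip_force" is the grip in N (left out, the last holds). Time passes only in rows, so rows that repeat a pose let the fingers close. It gives the time, the measured TCP pose, the force, the opening and the grip force at its end, in the units of the state.
- ctrl.get_state(): the state, without advancing time (a new reading comes with each control period).
- ctrl.read_camera(name): name is "side" or "top" or "wrist"; returns a dict with "color" (384x512x3 uint8, red, green, blue), "fx", "fy", "cx", "cy" (pixels), "D" ([k1, k2, p1, p2, k3] as OpenCV has them; the pictures are not rectified), "extrinsics" (4x4, takes a point from world to camera coordinates). Camera axes: x right, y down, z forward; pixel columns grow to the right and rows downward; lengths in m; the calibration is good to about 2 mm. A picture is of the moment at which its call begins. There is no depth.
- ctrl.sign_off(): hands the job in; it is judged then, once.
Trained networks look in a picture, given as the dict that the camera call returned (one of the last four; its "shot" number tells which), for a name from the list of things; names that differ only in an ending like _2 or _b are one class to them, and where a whole thing is asked for, a point or a joint stands for the part that bears it (a point fixed in the world has none). Each returns a list of dicts, best first, with "p" (0 to 1); they miss things now and then, are a little off and sometimes report something else, mostly with a low value. They report only what shows in the picture. A call takes as long as a camera call. They do not tell look-alikes from the thing itself.
- ctrl.look_for(picture, target): "position" ([x, y, z] in m, in the coordinates of the camera as it stood for that picture, good to about 4 mm: the middle of the surface that is visible of it).
The state is a dict: "time": time; "qpos": joint angles; "dq": joint speeds; "joint_efforts": joint torques, N m; "eef_pos": TCP position; "tcp_rot": TCP orientation; "contact_force": force on the tool from outside, world axes, zero at the start; "wrist_torque": the same for the moment, N m; "opening": opening from 0.0 (shut) to 1.0 (fully open); "finger_force": force on a finger pad.
Only numpy, scipy, OpenCV 4.12 (cv2) and the standard library are available. Lean on these libraries where they do the work, as an engineer would, in place of code of your own. Each camera call takes 0.05 s, during which the arm holds its last target. There are 200 camera calls.

## Task

Get the service tray ready for the washing machine job: stand the tall drain filter in the square bin, the round-based levelling foot in the round bin, and the elbow hose connector in the long bin with its side arm pointing along the bin's length. All three must stand upright on the bin floors. Leave the look-alikes, the short filter, the square-based foot and the straight connector, standing where they are on the worktop.

Things in the scene. Friction and masses are not known exactly. Their poses are not given: they have to be found in the camera images.
- tray: Black flat service tray fixed on the worktop, 320 x 140 mm, floor 4 mm thick, rim 14 mm high. Origin at the centre of its underside; x along its length, z up. The three bins stand fixed in a row along its length, 100 mm apart centre to centre, in an order that changes; their axes are parallel to the tray's.
- square_bin: White open square bin fixed in the tray, 90 x 90 mm outside, 25 mm high, walls and floor 3 mm. Origin at the centre of its underside (4 mm above the worktop), z up; the inner floor is 3 mm above the origin. Home of the tall filter.
- round_bin: White open round bin fixed in the tray, 80 mm outside diameter, 25 mm high, wall and floor 3 mm. Origin at the centre of its underside (4 mm above the worktop), z up; inner floor 3 mm above the origin. Home of the round-based foot.
- long_bin: White open long bin fixed in the tray, 64 mm (its x) by 116 mm (its y, its length) outside, 25 mm high, walls and floor 3 mm. Origin at the centre of its underside (4 mm above the worktop), z up; inner floor 3 mm above the origin. Home of the elbow connector.
- tall_filter: Tall drain-pump filter standing on its cap: white cap 62 mm across and 14 mm thick (ribs to 66 mm), above it an upright round strainer cage 40 mm in diameter, dark between white ribs, its top a white ring with a dark opening, up to 78 mm in all. Loose, 60 to 110 g. Origin at the centre of its underside, z up along the strainer. Grip the strainer.
- round_foot: Levelling foot with a ROUND black rubber base 50 mm across and 12 mm thick, a steel nut 22 mm across above it to 20 mm, and an upright threaded steel stud 12 mm in diameter up to 75 mm in all. Loose, 80 to 150 g. Origin at the centre of its underside, z up along the stud. Grip the stud.
- elbow: Blue elbow hose connector standing on its nut: nut 38 mm across (ribs to 41), 20 mm high; upright round tube 24 mm in diameter up to 56 mm; level side arm 18 mm in diameter, axis 45 mm up, along the body's +x, ending 48 mm from the tube's axis. Loose, 50 to 95 g. Origin at the centre of its underside, z up. Grip the upright tube, fingers closing along the body's y.
- short_filter: Look-alike, does not belong: a like white filter but only 48 mm high (cap 62 mm across, 14 mm thick, strainer 30 mm in diameter with a closed white top). Loose; stays on the worktop. Origin at the centre of its underside, z up.
- square_foot: Look-alike, does not belong: levelling foot with a SQUARE black rubber base 46 x 46 mm, 12 mm thick, the same steel stud up to 75 mm. Loose; stays on the worktop. Origin at the centre of its underside, z up.
- straight: Look-alike, does not belong: straight blue hose connector without side arm: nut 38 mm across and 20 mm high, upright tube 24 mm in diameter to 56 mm, nozzle 18 mm in diameter to 80 mm. Loose; stays on the worktop. Origin at the centre of its underside, z up.
There are look-alikes about, which are no part of the job. Leave any pink look-alike of the tall_filter alone. Leave any brown look-alike of the long_bin alone.

How it is judged:
At the end, for the whole second after the job is handed in: Each part rests released on its bin's floor, upright to 0.12 rad; filter within 18 mm and foot 15 mm of bin centre; elbow within 14 mm across and 42 mm along the long bin, arm within 0.4 rad of its length. Each look-alike within 20 mm of its start (z of tall_filter in the frame of square_bin below 0.008 m and angle between each of tall_filter, round_foot, elbow's own z axis and vertical below 0.12 rad and linear speed of each of tall_filter, round_foot, elbow below 0.02 m/s and angular speed of each of tall_filter, round_foot, elbow below 0.2 rad/s and horizontal distance between tall_filter and square_bin below 0.018 m and z of round_foot in the frame of round_bin below 0.008 m and horizontal distance between round_foot and round_bin below 0.015 m and z of elbow in the frame of long_bin below 0.008 m and x of elbow in the frame of long_bin between -0.014 and 0.014 m and y of elbow in the frame of long_bin between -0.042 and 0.042 m and angle between the x axis of elbow and the y axis of long_bin, either way round below 0.4 rad and distance of each of short_filter, square_foot, straight from where it was at the start of the episode below 0.02 m); the robot touches nothing.
It fails at once if the short filter is pushed more than 20 mm or tipped over (distance of short_filter from where it was at the start of the episode above 0.02 m or angle between short_filter's own z axis and vertical above 0.35 rad).
It fails at once if the square-based foot is pushed more than 20 mm or tipped over (distance of square_foot from where it was at the start of the episode above 0.02 m or angle between square_foot's own z axis and vertical above 0.35 rad).
It fails at once if the straight connector is pushed more than 20 mm or tipped over (distance of straight from where it was at the start of the episode above 0.02 m or angle between straight's own z axis and vertical above 0.35 rad).
It also fails if it takes over 96 s, if anything falls off the work surface, if the arm or the gripper's body presses on something with over 40 N, if the wrist force passes 120 N, or if a joint passes its speed limit or range.

## Working session

There is one attempt and no reset: what is moved stays moved. The work goes in short steps, Python scripts to look and compute and a tool call to move; the robot and the scene stay as the last step left them, time stands still between calls to the robot, and variables do not carry over. Pictures are saved under pics/ and viewed, at most 14 in all, crops included, and the job is handed in when it is done.

Besides the shell and the picture viewer there is one more tool, called after "Request:" by a JSON object that holds its "api" and its "payload". send_rows: Moves the arm, as the interface text tells. Its arguments: {"type":"object","properties":{"rows":{"type":"string"},"grip_force":{"type":"number"}},"required":["rows"]}

```bash
mkdir -p pics
cat > h.py <<'E'
import numpy as np, cv2, pickle
from plant import ctrl
N=["tray","square_bin","round_bin","long_bin","tall_filter","round_foot","elbow","short_filter","square_foot","straight"]
def shot(cam,name):
    p=ctrl.read_camera(cam); cv2.imwrite(f'pics/{name}.png',p['color'][...,::-1]); pickle.dump(p,open(f'pics/{name}.pkl','wb')); return p
def proj(p,X):
    E=np.array(p['extrinsics']); K=np.array([[p['fx'],0,p['cx']],[0,p['fy'],p['cy']],[0,0,1.]])
    r,_=cv2.Rodrigues(E[:3,:3]); return cv2.projectPoints(np.array(X,float).reshape(-1,3),r,E[:3,3],K,np.array(p['D'],float))[0].reshape(-1,2)
def ray(p,uv,z):
    E=np.array(p['extrinsics']); K=np.array([[p['fx'],0,p['cx']],[0,p['fy'],p['cy']],[0,0,1.]])
    n=cv2.undistortPoints(np.array(uv,float).reshape(-1,1,2),K,np.array(p['D'],float)).reshape(-1,2)
    d=np.c_[n,np.ones(len(n))]@E[:3,:3]; c=-E[:3,:3].T@E[:3,3]
    return c+d*((z-c[2])/d[:,2])[:,None]
def find(p,n):
    E=np.array(p['extrinsics']); 
    return [(round(r['p'],2),(E[:3,:3].T@(np.array(r['position'])-E[:3,3])).round(3),proj(p,E[:3,:3].T@(np.array(r['position'])-E[:3,3]))[0].round()) for r in ctrl.look_for(p,n)]
E
python3 - <<'E'
from h import *
for c in ["top","side"]:
    p=shot(c,c+"0"); print(c, (-np.array(p['extrinsics'])[:3,:3].T@np.array(p['extrinsics'])[:3,3]).round(3))
    for n in N: print(n,[(a,b.tolist(),u.tolist()) for a,b,u in find(p,n)][:4])
print(ctrl.get_state(), ctrl.nose_length)
E
```

```text
top [ 0.316 -0.072  1.041]
tray [(0.63, [0.561, 0.209, 0.004], [154.0, 166.0])]
square_bin [(0.81, [0.539, 0.217, 0.005], [151.0, 174.0])]
round_bin [(0.72, [0.638, 0.221, 0.009], [152.0, 139.0])]
long_bin [(0.86, [0.358, -0.015, 0.002], [233.0, 242.0]), (0.85, [0.442, 0.208, 0.005], [152.0, 209.0])]
tall_filter [(0.8, [0.595, -0.288, 0.036], [335.0, 155.0]), (0.67, [0.616, -0.389, 0.034], [371.0, 148.0])]
round_foot [(0.71, [0.465, -0.279, 0.007], [331.0, 204.0])]
elbow [(0.74, [0.485, -0.179, 0.051], [296.0, 193.0])]
short_filter [(0.64, [0.597, -0.167, 0.014], [290.0, 155.0])]
square_foot [(0.71, [0.609, -0.054, 0.013], [249.0, 150.0])]
straight [(0.74, [0.479, -0.053, 0.017], [248.0, 197.0]), (0.52, [0.541, 0.216, 0.009], [151.0, 173.0])]
side [0.176 0.494 0.859]
tray [(0.66, [0.541, 0.237, 0.007], [168.0, 291.0])]
square_bin [(0.72, [0.537, 0.213, 0.005], [176.0, 284.0])]
round_bin [(0.69, [0.638, 0.22, 0.009], [139.0, 266.0])]
long_bin [(0.94, [0.439, 0.205, 0.011], [213.0, 299.0]), (0.87, [0.351, -0.018, -0.001], [293.0, 244.0])]
tall_filter [(0.63, [0.612, -0.386, 0.044], [26
[... 436 characters left out ...]
39501255e+00,  2.86292510e-01,  1.57668241e+00, -1.26831214e-06,
        1.27861965e+00, -1.50008776e-01]), 'dq': array([ 1.84229450e-03, -2.34477539e-04,  1.92874994e-05, -9.59814262e-05,
        7.23534705e-04, -1.46467419e-03]), 'joint_efforts': array([ 7.08133030e-04, -4.05970323e+01, -2.92940730e+01, -2.12093746e-04,
        5.96812570e-04,  3.02211248e-06]), 'eef_pos': array([ 0.21606051, -0.63947456,  0.2533394 ]), 'tcp_rot': array([ 9.86761684e-01,  1.62176998e-01, -6.19595012e-07, -9.51624130e-07]), 'contact_force': array([ 0.11884378,  0.68797472, -0.97723791]), 'wrist_torque': array([-0.04076043,  0.00963126, -0.01960956]), 'finger_force': 0.0, 'opening': 0.9973919549156224} 0.022
```

Run:
```python
import cv2
a=cv2.imread('pics/top0.png')[110:265,110:400]; cv2.imwrite('pics/top0c.png',cv2.resize(a,None,fx=2.75,fy=2.75,interpolation=cv2.INTER_CUBIC))
b=cv2.imread('pics/side0.png')[80:340,90:340]; cv2.imwrite('pics/side0c.png',cv2.resize(b,None,fx=2.3,fy=2.3,interpolation=cv2.INTER_CUBIC))
```

```text
(no output)
```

View pics/top0c.png

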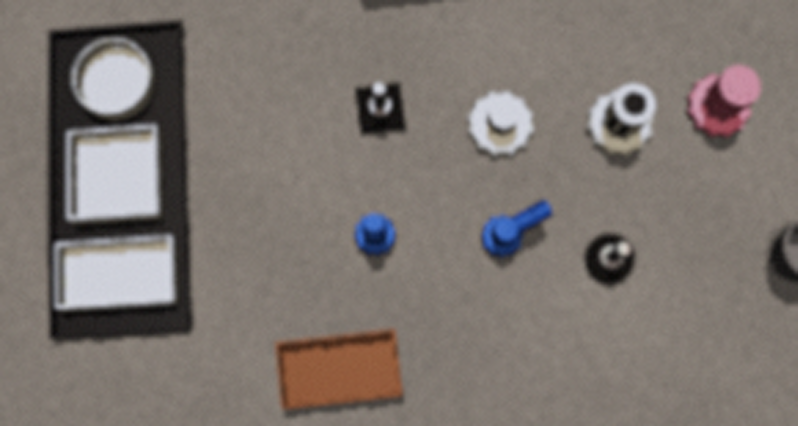

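View pics/side0c.png

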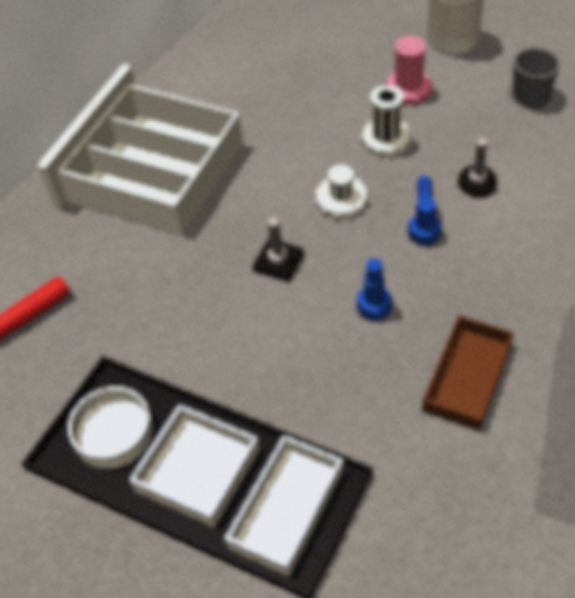

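The top crop (2.75×, offset 110,110) shows the tray on the left, with the bins at round (112,77), square (112,173) and long (114,272). The tall filter is at (622,118), next to the pink one, which I'll leave. The elbow is at (505,235) with its arm towards (545,210), and the round foot is at (610,258). The look-alikes are the square foot (380,108), short filter (500,122), straight connector (375,232) and a brown bin. The side view agrees.

```bash
cat >> h.py <<'E'
def circ(c,r,z): t=np.linspace(0,2*np.pi,40); return np.c_[c[0]+r*np.cos(t),c[1]+r*np.sin(t),0*t+z]
E
python3 - <<'E'
from h import *
t=pickle.load(open('pics/top0.pkl','rb')); s=pickle.load(open('pics/side0.pkl','rb'))
T=lambda *u:ray(t,np.array(u[:2])/2.75+110,u[2])[0].round(4)
S=lambda *u:ray(s,np.array(u[:2])/2.3+[90,80],u[2])[0].round(4)
print('tall top',T(634,103,.078),S(387,95,.078),'cap',T(622,120,.014),S(386,134,.014))
print('foot base',T(609,258,.012),S(478,180,.012),'tip',T(624,246,.075),S(482,142,.075))
print('elbow top',T(507,230,.056),'nut',T(502,236,.02),S(425,229,.015),'armend',T(546,209,.050),S(425,181,.05))
print('short',T(500,123,.014),S(341,197,.014),'sqf',T(380,108,.012),S(279,260,.012),'str',T(375,234,.02),S(374,300,.02))
b=[T(66,128,.029),T(158,124,.029),T(161,218,.029),T(67,222,.029)];print('sq',b,np.mean(b,0))
b=[T(54,240,.029),T(173,235,.029),T(176,303,.029),T(56,309,.029)];print('lo',b,np.mean(b,0))
print('rd',T(112,77,.029),S(110,427,.029))
b=[T(50,31,.014),T(182,22,.014),T(191,329,.0),T(52,338,.0)];print('tray',b,np.mean(b,0))
b=[S(105,358,.014),S(372,470,.014),S(312,597,.014),S(25,464,.014)];print('tray',b,np.mean(b,0))
b=[S(184,407,.029),S(257,438,.029),S(208,514,.029),S(133,478,.029)];print('sq',np.mean(b,0))
b=[S(285,437,.029),S(342,462,.029),S(291,567,.029),S(227,534,.029)];print('lo',np.mean(b,0))
E
```

```text
tall top [ 0.6026 -0.2942  0.078 ] [ 0.6004 -0.2956  0.078 ] cap [ 0.6035 -0.2962  0.014 ] [ 0.5993 -0.2922  0.014 ]
foot base [ 0.4632 -0.2801  0.012 ] [ 0.4592 -0.2772  0.012 ] tip [ 0.4656 -0.2816  0.075 ] [ 0.4609 -0.2797  0.075 ]
elbow top [ 0.4821 -0.1748  0.056 ] nut [ 0.4821 -0.1737  0.02  ] [ 0.4791 -0.17    0.015 ] armend [ 0.504  -0.2128  0.05  ] [ 0.5013 -0.2101  0.05  ]
short [ 0.5979 -0.1726  0.014 ] [ 0.5938 -0.1667  0.014 ] sqf [ 0.6119 -0.0518  0.012 ] [ 0.6072 -0.0468  0.012 ] str [ 0.482  -0.0497  0.02  ] [ 0.4792 -0.0451  0.02  ]
sq [array([0.5819, 0.2616, 0.029 ]), array([0.5872, 0.1684, 0.029 ]), array([0.4924, 0.1594, 0.029 ]), array([0.4866, 0.2529, 0.029 ])] [0.537025 0.210575 0.029   ]
lo [array([0.4685, 0.2646, 0.029 ]), array([0.4759, 0.1466, 0.029 ]), array([0.4098, 0.14  , 0.029 ]), array([0.401 , 0.2575, 0.029 ])] [0.4388   0.202175 0.029   ]
rd [0.6356 0.2187 0.029 ] [0.6294 0.2265 0.029 ]
tray [array([0.6899, 0.2929, 0.014 ]), array([0.7005, 0.1543, 0.014 ]), array([0.3872, 0.1299, 0.    ]), array([0.3746, 0.269 , 0.    ])] [0.53805  0.211525 0.007   ]
tray [array([0.6958, 0.1591, 0.014 ]), array([0.3818, 0.1332, 0.014 ]), array([0.3682, 0.2679, 0.014 ]), array([0.6847, 0.2951, 0.014 ])] [0.532625 0.213825 0.014   ]
sq [0.53445 0.21235 0.029  ]
lo [0.434375 0.204    0.029   ]
```

```bash
cat >> h.py <<'E'
from scipy.spatial.transform import Rotation as R
def go(x,y,z,yaw):
    s=ctrl.get_state(); r=R.from_quat(s['tcp_rot']); M=r.as_matrix(); 
    d=M.T@(np.array([x,y,z])-s['eef_pos'])*1e3
    a=np.radians(yaw); G=np.array([[np.cos(a),np.sin(a),0],[np.sin(a),-np.cos(a),0],[0,0,-1]])
    print('t',s['time'],'tcp',s['eef_pos'].round(4),'turn',np.degrees(R.from_matrix(M.T@G).as_rotvec()).round(1),'shift',d.round(1),'op',s['opening'].__round__(3))
E
python3 -c "
from h import *
go(.4615,-.279,.2,18.67)"
```

```text
t 1.1 tcp [ 0.2161 -0.6395  0.2533] turn [-0.  0. -0.] shift [ 347.9 -263.    53.3] op 0.997
```

The manual's scale: shifts go in shares of 0.8 m and turns go in shares of 2 pi rad. Converting my numbers, 348 mm is 0.435, -263 mm is -0.3288.

Request:
{"api": "send_rows", "payload": {"rows": "0 0 0 0.435 -0.3288 0.0663 1;0 0 0 0.435 -0.3288 0.0663 1;0 0 0 0.435 -0.3288 0.0663 1;0 0 0 0.435 -0.3288 0.0663 1;0 0 0 0.435 -0.3288 0.0663 1;0 0 0 0.435 -0.3288 0.0663 1;0 0 0 0.435 -0.3288 0.0663 1;0 0 0 0.435 -0.3288 0.0663 1", "grip_force": 40}}

```text
time: 2.1
eef_pos: [0.4629, -0.2753, 0.1997]
tcp_rot: [0.986, 0.165, -0.0, -0.001]
contact_force: [0.8, -0.2, 0.1]
opening: 1.0
finger_force: 0.0
```

Run:
```python
from h import *
p=shot('wrist','w1'); go(.4615,-.279,.058,18.67)
im=p['color'][...,::-1].copy()
for c,rs in [((.4615,-.279),[(.025,.012),(.006,.075)]),((.481,-.173),[(.019,.02),(.012,.056)]),((.6015,-.2945),[(.031,.014),(.02,.078)])]:
    for r,z in rs: cv2.polylines(im,[proj(p,circ(c,r,z)).astype(int)],True,(0,255,0),1)
a=np.radians(-60); cv2.polylines(im,[proj(p,[[.481,-.173,.045],[.481+.048*np.cos(a),-.173+.048*np.sin(a),.045]]).astype(int)],True,(0,0,255),1)
cv2.imwrite('pics/w1o.png',im)
```

```text
t 2.15 tcp [ 0.4624 -0.2771  0.2001] turn [-0.   0.   0.2] shift [ -1.4   1.6 142.1] op 0.999
```

View pics/w1o.png

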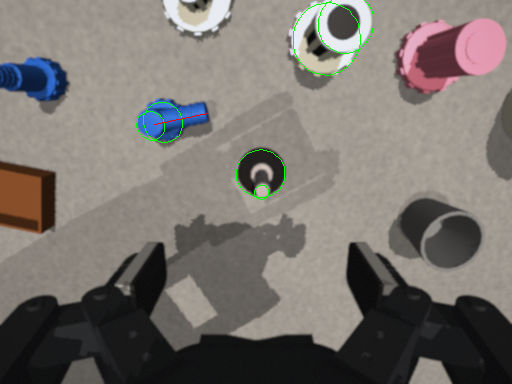

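The overlay matches the foot (261,173), the elbow (160,120) and the tall filter (330,35). Descending on the foot.

Request:
{"api": "send_rows", "payload": {"rows": "0 0 0 0 0 0.0875 1;0 0 0 0 0 0.15 1;0 0 0 0 0 0.1775 1;0 0 0 0 0 0.1775 1;0 0 0 0 0 0.1775 -1;0 0 0 0 0 0.1775 -1;0 0 0 0 0 0.1775 -1;0 0 0 0 0 0.1775 -1"}}

```text
time: 3.15
eef_pos: [0.462, -0.2792, 0.0591]
tcp_rot: [0.987, 0.162, 0.0, 0.001]
contact_force: [0.4, -1.0, 1.3]
opening: 0.144
finger_force: 2.2
```

Request:
{"api": "send_rows", "payload": {"rows": "0 0 0 0 0 0 -1;0 0 0 0 0 0 -1;0 0 0 0 0 -0.025 -1;0 0 0 0 0 -0.0875 -1;0 0 0 0 0 -0.1625 -1;0 0 0 0 0 -0.1625 -1"}}

```text
time: 3.9
eef_pos: [0.4642, -0.2811, 0.1944]
tcp_rot: [0.987, 0.162, 0.004, 0.005]
contact_force: [-0.1, 0.2, -0.7]
opening: 0.13
finger_force: 39.1
```

Run:
```python
from h import *
go(.635,.2195,.19,5)
p=shot('wrist','w2');print(ctrl.get_state()['finger_force'])
```

```text
t 3.9 tcp [ 0.4642 -0.2811  0.1944] turn [ 0.6 -0.4 13.7] shift [ 322.1 -419.5    2. ] op 0.13
39.144548177719116
```

View pics/w2.png

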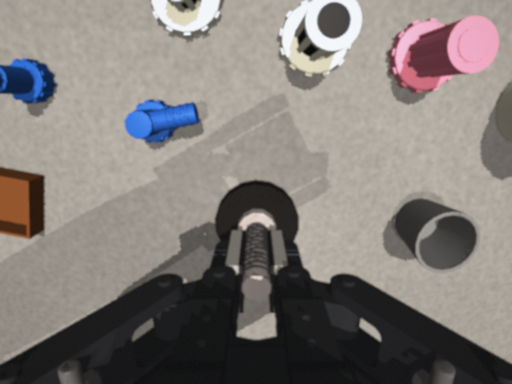

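The foot is held upright, with its base at (257,212) clear of the floor. Carrying it to the round bin.

Converted, -405 mm is -0.5063, -380 mm is -0.475, 13.7 degrees is 0.0381.

Request:
{"api": "send_rows", "payload": {"rows": "0 0 0.0111 0.0438 -0.0563 0 -1;0 0 0.0222 0.1 -0.1288 0 -1;0 0 0.0333 0.1563 -0.2 0 -1;0 0 0.0381 0.2125 -0.2725 0 -1;0 0 0.0381 0.2688 -0.345 0 -1;0 0 0.0381 0.325 -0.4175 0 -1;0 0 0.0381 0.3688 -0.475 0 -1;0 0 0.0381 0.3938 -0.5063 0 -1"}}

```text
time: 4.95
eef_pos: [0.6232, 0.1899, 0.185]
tcp_rot: [0.999, 0.043, -0.002, 0.0]
contact_force: [1.2, -0.6, -0.8]
opening: 0.128
finger_force: 39.2
```

Converted, -11 mm is -0.0138, 10 mm is 0.0125.

Request:
{"api": "send_rows", "payload": {"rows": "0 0 0 0.0125 -0.0138 0 -1;0 0 0 0.0125 -0.0138 0 -1;0 0 0 0.0125 -0.0138 0 -1;0 0 0 0.0125 -0.0138 0 -1"}}

```text
time: 5.45
eef_pos: [0.633, 0.1982, 0.1881]
tcp_rot: [0.999, 0.042, -0.0, 0.0]
contact_force: [-0.0, 0.3, -1.3]
opening: 0.126
finger_force: 39.3
```

Run:
```python
from h import *
go(.635,.2195,.065,5)
p=shot('wrist','w3'); im=p['color'][...,::-1].copy()
a=np.radians(4.75); c=np.array([.5355,.2115]); u=np.array([np.cos(a),np.sin(a)]); v=np.array([-u[1],u[0]])
cv2.polylines(im,[proj(p,circ(c+.1*u,.04,.029)).astype(int)],True,(0,255,0),1)
for k,w,l in [(0,.045,.045),(-.1,.032,.058)]:
    q=[np.r_[c+k*u+i*w*u+j*l*v,.029] for i,j in [(1,1),(1,-1),(-1,-1),(-1,1)]]
    cv2.polylines(im,[proj(p,q).astype(int)],True,(0,0,255),1)
cv2.imwrite('pics/w3o.png',im)
```

```text
t 5.45 tcp [0.633  0.1982 0.1881] turn [ 0.   0.  -0.2] shift [  3.9 -21.1 123.1] op 0.126
```

View pics/w3o.png

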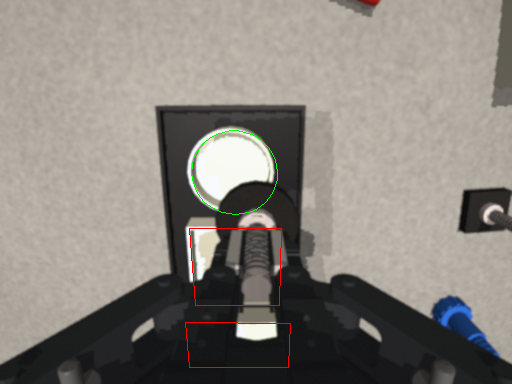

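The rim of the round bin appears about 3 px left of and above the prediction (centre about (231,169)). I correct by about 2 mm and lower.

Converted, 121 mm is 0.1513, 115 mm is 0.1438.

Request:
{"api": "send_rows", "payload": {"rows": "0 0 0 0.0075 -0.0288 0 -1;0 0 0 0.0075 -0.0288 0.0375 -1;0 0 0 0.0075 -0.0288 0.0875 -1;0 0 0 0.0075 -0.0288 0.125 -1;0 0 0 0.0075 -0.0288 0.1438 -1;0 0 0 0.0075 -0.0288 0.1513 -1;0 0 0 0.0075 -0.0288 0.1513 -1;0 0 0 0.0075 -0.0288 0.1513 -1"}}

```text
time: 6.5
eef_pos: [0.6383, 0.2236, 0.0691]
tcp_rot: [0.999, 0.043, 0.001, -0.0]
contact_force: [-0.6, 0.8, -1.1]
opening: 0.128
finger_force: 39.3
```

Run:
```python
from h import *
go(.637,.2215,.065,5)
p=shot('wrist','w4')
```

```text
t 6.5 tcp [0.6383 0.2236 0.0691] turn [-0.  -0.2 -0. ] shift [-1.5  2.   4.1] op 0.128
```

View pics/w4.png

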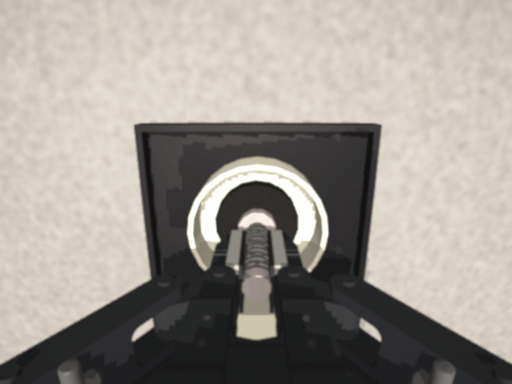

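The base at (257,212) is centred in the bin. Lowering the last 4 mm and releasing.

Converted, 4 mm is 0.005, 3 mm is 0.0038.

Request:
{"api": "send_rows", "payload": {"rows": "0 0 0 0 0 0.0038 -1;0 0 0 0 0 0.005 -1;0 0 0 0 0 0.005 -1;0 0 0 0 0 0.005 -1"}}

```text
time: 7.05
eef_pos: [0.6383, 0.2234, 0.0657]
tcp_rot: [0.999, 0.043, 0.001, -0.0]
contact_force: [-0.6, -0.9, 6.0]
opening: 0.123
finger_force: 39.9
```

Converted, -130 mm is -0.1625, -70 mm is -0.0875.

Request:
{"api": "send_rows", "payload": {"rows": "0 0 0 0 0 0 0.2;0 0 0 0 0 0 0.2;0 0 0 0 0 0 1;0 0 0 0 0 -0.025 1;0 0 0 0 0 -0.0875 1;0 0 0 0 0 -0.1625 1;0 0 0 0 0 -0.1625 1;0 0 0 0 0 -0.1625 1"}}

```text
time: 8.05
eef_pos: [0.6373, 0.2234, 0.1946]
tcp_rot: [0.999, 0.043, 0.001, -0.0]
contact_force: [-0.6, 0.3, -0.7]
opening: 1.003
finger_force: 0.0
```

Run:
```python
from h import *
go(.6015,-.2945,.2,60)
```

```text
t 8.05 tcp [0.6373 0.2234 0.1946] turn [  0.   -0.1 -55. ] shift [-80.6 512.8  -5.6] op 1.003
```

Converted, 496 mm is 0.62, 434 mm is 0.5425, -55 degrees is -0.1528.

Request:
{"api": "send_rows", "payload": {"rows": "0 0 -0.0278 -0.0125 0.0775 -0.0063 1;0 0 -0.0556 -0.025 0.155 -0.0063 1;0 0 -0.0833 -0.0375 0.2325 -0.0063 1;0 0 -0.1111 -0.0488 0.31 -0.0063 1;0 0 -0.1389 -0.0613 0.3875 -0.0063 1;0 0 -0.1528 -0.0725 0.465 -0.0063 1;0 0 -0.1528 -0.085 0.5425 -0.0063 1;0 0 -0.1528 -0.0975 0.62 -0.0063 1"}}

```text
time: 9.05
eef_pos: [0.6012, -0.2762, 0.1959]
tcp_rot: [0.866, 0.5, -0.001, -0.002]
contact_force: [1.4, 0.3, 0.3]
opening: 1.003
finger_force: 0.0
```

Converted, -14 mm is -0.0175, 8 mm is 0.01.

Request:
{"api": "send_rows", "payload": {"rows": "0 0 0 -0.0175 0.01 0 1;0 0 0 -0.0175 0.01 0 1;0 0 0 -0.0175 0.01 0 1;0 0 0 -0.0175 0.01 0 1"}}

```text
time: 9.55
eef_pos: [0.6029, -0.289, 0.1981]
tcp_rot: [0.866, 0.501, -0.0, -0.0]
contact_force: [0.0, -0.3, 0.3]
opening: 1.0
finger_force: 0.0
```

Run:
```python
from h import *
p=shot('wrist','w5'); go(.6015,-.2945,.06,60)
im=p['color'][...,::-1].copy()
for c,rs in [((.6015,-.2945),[(.031,.014),(.02,.078)])]:
    for r,z in rs: cv2.polylines(im,[proj(p,circ(c,r,z)).astype(int)],True,(0,255,0),1)
cv2.imwrite('pics/w5o.png',im)
```

```text
t 9.6 tcp [ 0.6029 -0.2892  0.1983] turn [-0.  -0.   0.1] shift [ -5.3   1.4 138.3] op 1.0
```

View pics/w5o.png

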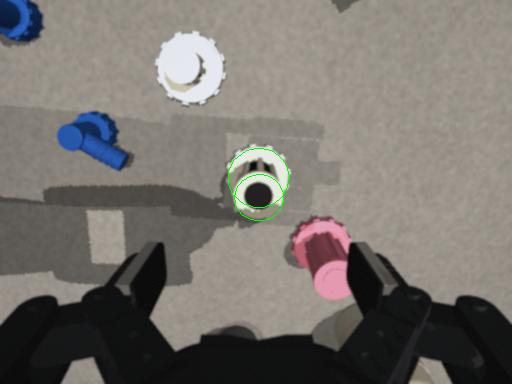

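The filter ring at (258,195) matches within 2 px, and the fingers clear the pink one by about 45 mm. Descending.

Converted, 138 mm is 0.1725, 100 mm is 0.125.

Request:
{"api": "send_rows", "payload": {"rows": "0 0 0 -0.0063 0.0013 0 1;0 0 0 -0.0063 0.0013 0.0625 1;0 0 0 -0.0063 0.0013 0.125 1;0 0 0 -0.0063 0.0013 0.1725 1;0 0 0 -0.0063 0.0013 0.1725 1;0 0 0 -0.0063 0.0013 0.1725 -1;0 0 0 -0.0063 0.0013 0.1725 -1;0 0 0 -0.0063 0.0013 0.1725 -1"}}

```text
time: 10.6
eef_pos: [0.6024, -0.2967, 0.0632]
tcp_rot: [0.866, 0.5, 0.001, 0.002]
contact_force: [0.9, -0.3, 3.1]
opening: 0.457
finger_force: 40.4
```

Converted, -130 mm is -0.1625, -70 mm is -0.0875.

Request:
{"api": "send_rows", "payload": {"rows": "0 0 0 0 0 0 -1;0 0 0 0 0 0 -1;0 0 0 0 0 -0.025 -1;0 0 0 0 0 -0.0875 -1;0 0 0 0 0 -0.1625 -1;0 0 0 0 0 -0.1625 -1;0 0 0 0 0 -0.1625 -1"}}

```text
time: 11.48
eef_pos: [0.6007, -0.2956, 0.1908]
tcp_rot: [0.866, 0.5, 0.0, 0.0]
contact_force: [-0.9, -0.7, -1.5]
opening: 0.457
finger_force: 40.6
```

Run:
```python
from h import *
go(.537,.2135,.19,5)
p=shot('wrist','w6');print(ctrl.get_state()['finger_force'])
```

```text
t 11.475 tcp [ 0.6007 -0.2956  0.1908] turn [ 0. -0. 55.] shift [ 408.9 -309.9    0.8] op 0.457
40.572468638420105
```

View pics/w6.png

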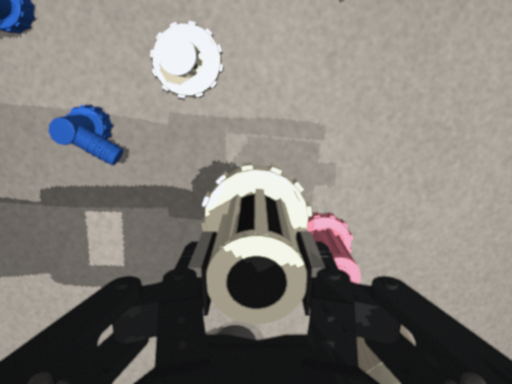

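The filter is held upright, with its cap at (257,200) lifted clear. Carrying it to the square bin.

Converted, 360 mm is 0.45, 320 mm is 0.4, 55 degrees is 0.1528.

Request:
{"api": "send_rows", "payload": {"rows": "0 0 0.0139 0.0438 -0.0325 0 -1;0 0 0.0333 0.1 -0.075 0 -1;0 0 0.0611 0.16 -0.1213 0 -1;0 0 0.0889 0.22 -0.1663 0 -1;0 0 0.1167 0.28 -0.2125 0 -1;0 0 0.1389 0.34 -0.2575 0 -1;0 0 0.1528 0.4 -0.3025 0 -1;0 0 0.1528 0.45 -0.3413 0 -1"}}

```text
time: 12.52
eef_pos: [0.5428, 0.1545, 0.1879]
tcp_rot: [0.999, 0.043, -0.002, 0.0]
contact_force: [0.2, -1.3, -0.9]
opening: 0.455
finger_force: 40.7
```

Request:
{"api": "send_rows", "payload": {"rows": "0 0 0 0 0 0 -1;0 0 0 0 0 0 -1;0 0 0 0 0 0 -1"}}

```text
time: 12.9
eef_pos: [0.5447, 0.1512, 0.1895]
tcp_rot: [0.999, 0.042, -0.001, 0.0]
contact_force: [0.5, -0.3, -0.8]
opening: 0.458
finger_force: 40.8
```

Run:
```python
from h import *
go(.537,.2135,.07,5)
```

```text
t 12.9 tcp [0.5447 0.1512 0.1895] turn [ 0.   0.1 -0.1] shift [ -2.2 -62.8 119.5] op 0.458
```

Request:
{"api": "send_rows", "payload": {"rows": "0 0 0 -0.0013 -0.0438 0 -1;0 0 0 -0.0025 -0.0788 0 -1;0 0 0 -0.0025 -0.0788 0.0125 -1;0 0 0 -0.0025 -0.0788 0.0625 -1;0 0 0 -0.0025 -0.0788 0.1063 -1;0 0 0 -0.0025 -0.0788 0.135 -1;0 0 0 -0.0025 -0.0788 0.135 -1;0 0 0 -0.0025 -0.0788 0.135 -1"}}

```text
time: 13.9
eef_pos: [0.5382, 0.2143, 0.0831]
tcp_rot: [0.999, 0.043, 0.001, 0.0]
contact_force: [0.4, 0.1, -0.4]
opening: 0.456
finger_force: 40.8
```

Run:
```python
from h import *
go(.537,.2135,.068,5)
a=shot('wrist','w7')['color'][...,::-1]; cv2.imwrite('pics/w7c.png',a)
```

```text
t 13.9 tcp [0.5382 0.2143 0.0831] turn [ 0.  -0.1 -0.1] shift [-1.3  0.6 15.1] op 0.456
```

View pics/w7c.png

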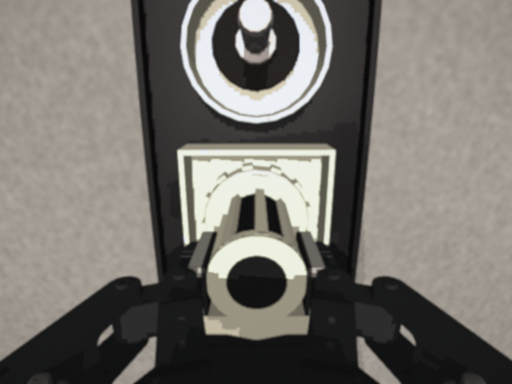

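The filter is centred between the bin walls (188–325 px), and the foot stands upright in the round bin. Lowering and releasing.

Converted, 13 mm is 0.0163, 11 mm is 0.0138.

Request:
{"api": "send_rows", "payload": {"rows": "0 0 0 0 0 0.0088 -1;0 0 0 0 0 0.0138 -1;0 0 0 0 0 0.0163 -1;0 0 0 0 0 0.0163 -1;0 0 0 0 0 0.0163 -1"}}

```text
time: 14.58
eef_pos: [0.5373, 0.2152, 0.0702]
tcp_rot: [0.999, 0.043, -0.0, 0.0]
contact_force: [-3.6, -0.6, 5.6]
opening: 0.457
finger_force: 41.2
```

Converted, -130 mm is -0.1625, -70 mm is -0.0875.

Request:
{"api": "send_rows", "payload": {"rows": "0 0 0 0 0 0 0.5;0 0 0 0 0 0 0.7;0 0 0 0 0 0 1;0 0 0 0 0 -0.025 1;0 0 0 0 0 -0.0875 1;0 0 0 0 0 -0.1625 1;0 0 0 0 0 -0.1625 1;0 0 0 0 0 -0.1625 1"}}

```text
time: 15.58
eef_pos: [0.5374, 0.2151, 0.2005]
tcp_rot: [0.999, 0.043, 0.001, -0.0]
contact_force: [-0.1, -0.6, -0.7]
opening: 0.999
finger_force: 0.0
```

Run:
```python
from h import *
go(.481,-.173,.2,120)
```

```text
t 15.575 tcp [0.5374 0.2151 0.2005] turn [ 1.00e-01 -1.00e-01 -1.15e+02] shift [-8.980e+01  3.818e+02  3.000e-01] op 0.999
```

Converted, 382 mm is 0.4775, 370 mm is 0.4625, -80 degrees is -0.2222.

Request:
{"api": "send_rows", "payload": {"rows": "0 0 -0.0278 -0.0163 0.0625 0 1;0 0 -0.0556 -0.0325 0.1313 0 1;0 0 -0.0833 -0.05 0.2 0 1;0 0 -0.1111 -0.0663 0.2688 0 1;0 0 -0.1389 -0.0825 0.3375 0 1;0 0 -0.1667 -0.0975 0.4063 0 1;0 0 -0.1944 -0.1088 0.4625 0 1;0 0 -0.2222 -0.1125 0.4775 0 1"}}

```text
time: 16.58
eef_pos: [0.4792, -0.1754, 0.1975]
tcp_rot: [0.743, 0.669, -0.001, -0.002]
contact_force: [0.1, 0.7, -0.1]
opening: 1.001
finger_force: 0.0
```

Converted, -35 degrees is -0.0972.

Request:
{"api": "send_rows", "payload": {"rows": "0 0 -0.0278 0 0 0 1;0 0 -0.0556 0 0 0 1;0 0 -0.0833 0 0 0 1;0 0 -0.0972 0 0 0 1;0 0 -0.0972 0 0 0 1;0 0 -0.0972 0 0 0 1"}}

```text
time: 17.32
eef_pos: [0.4802, -0.173, 0.1983]
tcp_rot: [0.509, 0.861, 0.0, -0.001]
contact_force: [0.4, -0.1, -0.8]
opening: 1.0
finger_force: 0.0
```

Run:
```python
from h import *
p=shot('wrist','w8'); go(.481,-.173,.05,120)
im=p['color'][...,::-1].copy()
for r,z in [(.019,.02),(.012,.056)]: cv2.polylines(im,[proj(p,circ((.481,-.173),r,z)).astype(int)],True,(0,255,0),1)
a=np.radians(-60); cv2.polylines(im,[proj(p,[[.481,-.173,.054],[.481+.048*np.cos(a),-.173+.048*np.sin(a),.054]]).astype(int)],True,(0,0,255),1)
t=shot('side','s1')['color'][...,::-1][230:350,90:260]
im=np.hstack([im,np.zeros((384,288,3),np.uint8)]); im[:203,512:]=cv2.resize(t,(288,203),interpolation=cv2.INTER_CUBIC)
cv2.imwrite('pics/w8o.png',im)
```

```text
t 17.375 tcp [ 0.4804 -0.1731  0.1986] turn [-0.  -0.1 -1.2] shift [ -0.4   0.7 148.6] op 1.001
```

View pics/w8o.png

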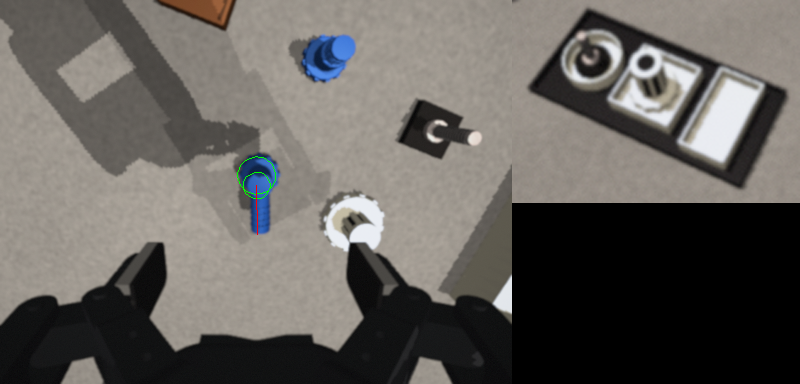

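The foot and filter stand well in their bins. The elbow at (257,180) has its arm about 4° off the tool axis, so I turn slightly and descend.

Converted, 149 mm is 0.1863, 135 mm is 0.1688, -4 degrees is -0.0111.

Request:
{"api": "send_rows", "payload": {"rows": "0 0 -0.0111 0 0.0013 0.0625 1;0 0 -0.0111 0 0.0013 0.125 1;0 0 -0.0111 0 0.0013 0.1688 1;0 0 -0.0111 0 0.0013 0.1863 1;0 0 -0.0111 0 0.0013 0.1863 1;0 0 -0.0111 0 0.0013 0.1863 -1;0 0 -0.0111 0 0.0013 0.1863 -1;0 0 -0.0111 0 0.0013 0.1863 -1"}}

```text
time: 18.42
eef_pos: [0.4822, -0.1731, 0.0514]
tcp_rot: [0.478, 0.878, -0.0, 0.001]
contact_force: [1.1, -0.3, 0.4]
opening: 0.376
finger_force: 0.0
```

Converted, -140 mm is -0.175, -70 mm is -0.0875.

Request:
{"api": "send_rows", "payload": {"rows": "0 0 0 0 0 0 -1;0 0 0 0 0 0 -1;0 0 0 0 0 0 -1;0 0 0 0 0 -0.025 -1;0 0 0 0 0 -0.0875 -1;0 0 0 0 0 -0.175 -1;0 0 0 0 0 -0.175 -1;0 0 0 0 0 -0.175 -1"}}

```text
time: 19.42
eef_pos: [0.4815, -0.1727, 0.1901]
tcp_rot: [0.478, 0.878, -0.0, 0.0]
contact_force: [-1.4, 0.6, -1.3]
opening: 0.266
finger_force: 39.4
```

Run:
```python
from h import *
go(.4375,.205,.19,95)
p=shot('wrist','w9');print(ctrl.get_state()['finger_force'])
```

```text
t 19.425 tcp [ 0.4815 -0.1727  0.1901] turn [ 0.   0.  27.9] shift [3.410e+02 1.683e+02 1.000e-01] op 0.266
39.3967205286026
```

View pics/w9.png

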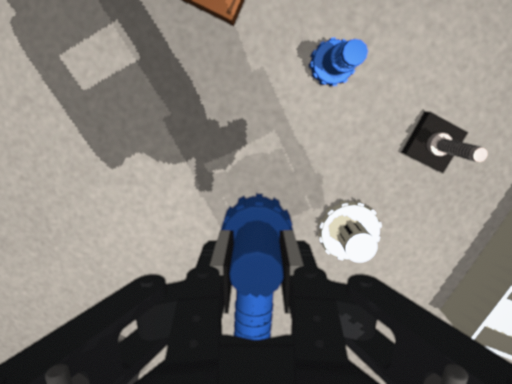

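The elbow is held with its arm along the tool axis (255,315). Carrying it to the long bin with a 28° turn.

Converted, 341 mm is 0.4263, 335 mm is 0.4188, 28 degrees is 0.0778.

Request:
{"api": "send_rows", "payload": {"rows": "0 0 0.0111 0.05 0.025 0 -1;0 0 0.0278 0.1125 0.055 0 -1;0 0 0.05 0.1788 0.0875 0 -1;0 0 0.0667 0.245 0.1213 0 -1;0 0 0.0778 0.3113 0.1538 0 -1;0 0 0.0778 0.375 0.185 0 -1;0 0 0.0778 0.4188 0.2063 0 -1;0 0 0.0778 0.4263 0.21 0 -1"}}

```text
time: 20.48
eef_pos: [0.4354, 0.2063, 0.1875]
tcp_rot: [0.675, 0.738, -0.002, -0.002]
contact_force: [0.5, 0.1, -1.9]
opening: 0.266
finger_force: 39.4
```

Converted, 115 mm is 0.1438, 95 mm is 0.1188.

Request:
{"api": "send_rows", "payload": {"rows": "0 0 0 0 0 0 -1;0 0 0 0 0 0.025 -1;0 0 0 0 0 0.075 -1;0 0 0 0 0 0.1188 -1;0 0 0 0 0 0.1438 -1;0 0 0 0 0 0.1438 -1;0 0 0 0 0 0.1438 -1"}}

```text
time: 21.35
eef_pos: [0.4382, 0.2041, 0.076]
tcp_rot: [0.677, 0.736, 0.0, 0.0]
contact_force: [-0.1, -0.4, -0.6]
opening: 0.27
finger_force: 39.4
```

Run:
```python
from h import *
go(.4375,.205,.058,95)
w=shot('wrist','w10')['color'][...,::-1]
t=shot('side','s2')['color'][...,::-1][230:350,90:260]
im=np.hstack([w,np.zeros((384,288,3),np.uint8)]); im[:203,512:]=cv2.resize(t,(288,203),interpolation=cv2.INTER_CUBIC)
cv2.imwrite('pics/w10o.png',im)
```

```text
t 21.35 tcp [0.4382 0.2041 0.076 ] turn [ 0.1 -0.  -0.2] shift [ 1.  -0.7 18. ] op 0.27
```

View pics/w10o.png

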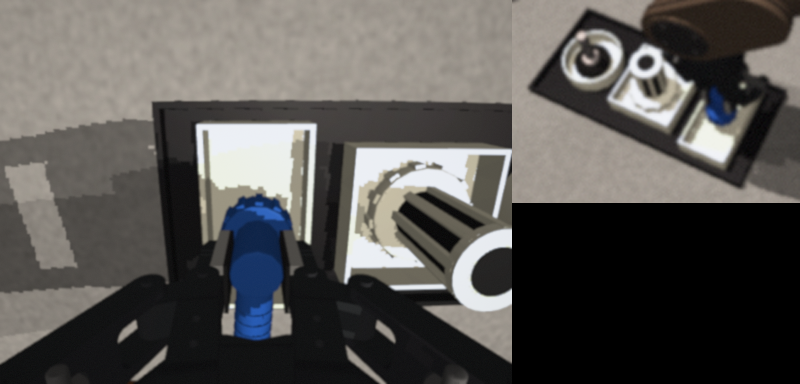

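The elbow is centred in the long bin and aligned with it. Lowering, then releasing with a partial opening.

Request:
{"api": "send_rows", "payload": {"rows": "0 0 0 0 0 0.01 -1;0 0 0 0 0 0.0175 -1;0 0 0 0 0 0.0213 -1;0 0 0 0 0 0.0225 -1;0 0 0 0 0 0.0225 -1"}}

```text
time: 22.08
eef_pos: [0.4372, 0.2049, 0.0581]
tcp_rot: [0.676, 0.737, -0.001, -0.001]
contact_force: [-3.6, -0.6, 5.9]
opening: 0.27
finger_force: 40.1
```

Request:
{"api": "send_rows", "payload": {"rows": "0 0 0 0 0 0 0.1;0 0 0 0 0 0 0.1;0 0 0 0 0 0 0.1;0 0 0 0 0 -0.025 0.1;0 0 0 0 0 -0.0875 0.1;0 0 0 0 0 -0.1625 0.1;0 0 0 0 0 -0.225 0.1;0 0 0 0 0 -0.225 0.1"}}

```text
time: 23.08
eef_pos: [0.4401, 0.2054, 0.2428]
tcp_rot: [0.676, 0.737, 0.005, 0.003]
contact_force: [-0.0, 0.5, -0.2]
opening: 0.546
finger_force: 0.0
```

Converted, -240 mm is -0.3, -180 mm is -0.225.

Request:
{"api": "send_rows", "payload": {"rows": "0 0 0 -0.075 0 0 0.1;0 0 0 -0.15 0 0 0.1;0 0 0 -0.225 0 0 0.1;0 0 0 -0.3 0 0 0.1;0 0 0 -0.3 0 0 0.1;0 0 0 -0.3 0 0 0.1"}}

```text
time: 23.82
eef_pos: [0.4573, -0.0341, 0.2359]
tcp_rot: [0.677, 0.736, -0.0, -0.001]
contact_force: [0.3, 0.1, 0.5]
opening: 0.551
finger_force: 0.0
```

Run:
```python
from h import *
a=shot('top','t3')['color'][...,::-1][110:250,110:400]
t=shot('side','s3')['color'][...,::-1][80:350,90:340]
A=cv2.resize(a,(500,241),interpolation=cv2.INTER_CUBIC);B=cv2.resize(t,(300,324),interpolation=cv2.INTER_CUBIC)
# tray close-up from the top
C=cv2.resize(a[5:125,10:80],(175,300),interpolation=cv2.INTER_CUBIC)
im=np.zeros((541,800,3),np.uint8); im[:241,:500]=A; im[:324,500:]=B; im[241:541,:175]=C
D=cv2.resize(t[145:270,0:170],(300,220),interpolation=cv2.INTER_CUBIC); im[260:480,190:490]=D
cv2.imwrite('pics/fin.png',im); print(ctrl.get_state()['eef_pos'],ctrl.get_state()['time'])
```

```text
[ 0.45752778 -0.0331255   0.23643787] 23.925
```

View pics/fin.png

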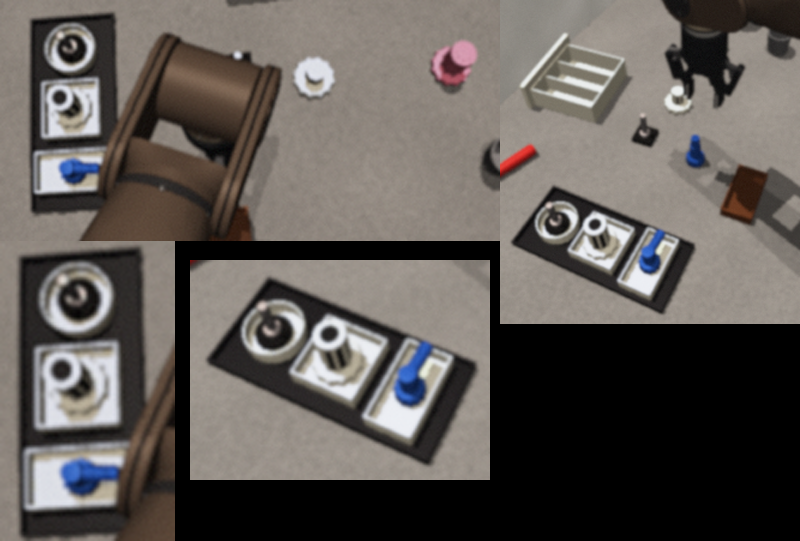

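All three parts stand upright and centred in their bins, the elbow's arm lies along its bin, and the look-alikes haven't moved.

```bash
python3 -c "
from h import *
print(ctrl.sign_off())"
```

```text
the job is handed in; nothing more can be done
None
```

I handed the job in: the tall filter, round-based foot and elbow stand upright and roughly centred in their bins, with the elbow's arm along the long bin. The look-alikes were not touched. All this is judged from the final camera pictures; the hand-in gave no pass or fail result.

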